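# Open a hinged plaster mould and hold up the cast column

## Task

The plaster column in the hinged mould has set. Lift the mould's cover by its bar handle, swing it right over and lower it gently onto its back rest, then take the cast by its square pedestal and draw it straight up out of the lower half, keeping it level until it is free. Tip the column head-up to about 45 degrees to look it over and finish while still holding it like that, well clear above the open mould, with the cover left open and the other things on the bench undisturbed.

Things in the scene. Friction and masses are not known exactly. Their poses are not given: they have to be found in the camera images.
- mould: Two-part casting mould fixed to the bench: plywood cases filled with grey-blue silicone. Origin on the bench under the middle of the lower half; x along the mould, roughly away from the robot, y to its left, z up. Lower half 192 (x) x 116 (y) mm; its flat top (parting face), 50 mm above the bench, is free beside the pedestal; 3 mm keys beside the shaft. Base board 216 x 182 x 12 mm.
- cover (a joint): Hinge of the cover (upper half, 192 x 116 x 38 mm, 0.5 kg), rad: 0 closed, 2.25 open (129 degrees) on a sloping rubber-faced back rest. It swings up and over to the left (+y of the mould). Little friction: unless guided it falls shut below about 1.3 rad and falls open beyond; on the rest it stays by its weight.
- cover_handle (a point): Middle of the cover's straight steel bar handle, 10 mm thick, parallel to the mould's x, about 80 mm clear between its two posts, its axis 40 mm out from the cover's right (-y) wall. Closed, it is 98 mm right of the mould's middle line and 69 mm above the bench; 161 mm from the hinge line.
- cover_hinge (a point): Point on the hinge line midway along the mould, 62 mm left (+y) of its middle line, 50 mm above the bench. The hinge line is parallel to the mould's x; the handle swings round it. Mind the fixed work lamp at the front right of the bench: from x 0.22, y -0.47 its arms rise to x 0.29, y -0.35, z 0.7, its head on to y -0.15, z 0.9.
- column: Loose off-white plaster cast, about 0.17 kg, 144 mm long: round shaft (30 to 26 mm thick) on a square pedestal, lying half sunk in the mould with 1.5 to 2 mm play, pedestal towards the robot. Origin: on its axis, mid pedestal, at parting height; x towards the head, z up as it lies. Pedestal block 46 x 46 mm, x -20 to +20 mm. Centre of mass at x +25 mm.
- column_foot (a point): Centre of the column's foot face, 28 mm behind its origin: underside of the 50 mm square plinth (8 mm thick) below the pedestal block.
- column_head (a point): Centre of the column's head face, 116 mm from its origin: top of the 36 mm square capital.
- spring_clamp_1: Black spring clamp with orange tips, 54 x 140 x 17 mm, lying flat to the left of the mould; leave it alone. Origin: centre of its underside.
- spring_clamp_2: Second black spring clamp with orange tips, 54 x 140 x 17 mm, lying flat to the left of the mould; leave it alone. Origin: centre of its underside.
- spatula_1: Modelling spatula with dark wooden handle, 18 x 226 x 12 mm, lying to the left of the mould; leave it alone. Origin: centre of its underside.
- brush_1: Red-handled brush, 12 x 202 x 9 mm, lying to the right of the mould; leave it alone. Origin: centre of its underside.
- sanding_block: Cork sanding block, 44 x 70 x 28 mm, at the right; leave it alone. Origin: centre of its underside.
- maquette_white: Small white paper figure, 54 x 83 x 85 mm, standing at the right; leave it alone. Origin: centre of its underside.
- paint_pot_1: Paint pot with white lid, diameter 52 mm, height 52 mm, at the left; leave it alone. Origin: centre of its underside.

How it is judged (in metres and radians):
On the way, in this order (a step that is already met when the one before it is completed fails the run):
1. the cover lies open on its back rest (beyond 2.15 rad) while the column still lies in the lower half (value of joint cover above 2.15 rad and height (world z) of column below 0.06 m), for 0.3 s.
2. the column has been drawn up level (within 0.2 rad) and free of the lower half, its axis 30 to 100 mm above the parting face (height (world z) of column between 0.08 and 0.15 m and angle between column's own x axis and vertical between 1.37 and 1.77 rad and contact force between column and mould below 0.5 N and contact force between column and the fingers above 1 N), for 0.1 s.
At the end, for the whole second after the job is handed in: The fingers hold the column still, head up, its axis 30 to 60 degrees above level, the middle of its foot at least 80 mm above the parting face (130 mm above the bench); it touches no part of the mould, and the cover lies open on its rest (beyond 2.15 rad) (angle between column's own x axis and vertical between 0.52 and 1.05 rad and height (world z) of column_foot above 0.13 m and contact force between column and the fingers above 1 N and contact force between column and mould below 0.2 N and linear speed of column below 0.03 m/s and angular speed of column below 0.15 rad/s and value of joint cover above 2.15 rad); the arm keeps its last pose, push and grip.
It fails at once if the cover is let fall or thrown open: it swings faster than 1.5 rad/s between 1.6 and 2.12 rad (value of joint cover between 1.6 and 2.12 rad and velocity of joint cover above 1.5 rad/s).
It fails at once if the cover is let fall shut: it swings back faster than 1.5 rad/s below 0.6 rad (value of joint cover between 0.05 and 0.6 rad and velocity of joint cover below -1.5 rad/s).
It fails at once if one of the listed bystanders on the bench is moved more than 30 mm (distance of any of spring_clamp_1, spring_clamp_2, spatula_1, brush_1, sanding_block, maquette_white, paint_pot_1 from where it was at the start of the episode above 0.03 m).
It also fails if it takes over 67 s, if anything falls off the work surface, if the arm or the gripper's body presses on something with over 40 N, if the wrist force passes 120 N, or if a joint passes its speed limit or range.

## Robot

A 6-joint arm with a two-finger parallel gripper is mounted at the origin on a cart in front of the work surface, level with it; the furniture and walls round the work are solid. World frame = base frame: x ahead of the robot, y to its left, z up, the work surface at z = 0. Lengths are in mm, angles in degrees, forces in N, time in s.
With the tool pointing down it reaches from about 300 to 850 mm from the base axis. Payload 4.2 kg.
Tool frame: the origin (TCP) lies between the finger pads; the fingertips stand 11 mm ahead of it and the grasp point (between the pads) lies 8 mm behind it (env.tips_ahead is the distance from the TCP to the fingertips, in mm); z points along the fingers, y is the line along which they close (so a half turn about z gives the same grasp; the last joint's range is limited). The gripper opens to 91 mm and grips with 3 to 60 N. Pads are 32 mm wide; open, the fingers measure 118 mm over their backs; the gripper's body (76 mm by 178 mm) begins 60 mm behind the grasp point.
Start: joints at [74.828, 18.312, 89.639, -0, 72.044, -1.146], TCP at [139.359, 557.872, 224.976] pointing down, gripper open.
Joint ranges: [-177.97, 177.97], [-48.28, 115.42], [12.27, 149.76], [-77.06, 257.06], [2.81, 150.46], [-146.56, 146.56]. Speed limits (degrees/s): [147.25, 147.25, 180, 180, 180, 180].

## Interface

Orientations are given as [roll, pitch, yaw] about the fixed x, y, z axes, in that order (R = Rz(yaw) Ry(pitch) Rx(roll)).
In Python, from workcell import env, cams gives the robot as it stands.
- The arm moves only by the tool step_arm, never from a script. Its arguments are lists of equal length, an entry for each row: "linear": the shift along the tool's x, y, z in units of 30 cm (1.0 is 30 cm), a list of three; "turn": the turn about the tool's z in units of 360 degrees (1.0 is 360 degrees). In form: {"linear": [[tx, ty, tz], ...], "turn": [turn, ...]}. A call has 1 to 20 rows; each row is the pose to reach, as a shift and turn from the pose commanded when the call began, along the tool's axes at that moment, turning the shorter way round; what a row does not reach only later rows make up. A row lasts 1/8 s, in which the tool goes at most 62.5 mm and 10.7 degrees, less where a joint would pass 70% of its speed; a pose out of reach is approached as far as the arm can. A call with a number of a shift or a turn outside -1 to 1 is refused whole. A call with a gripper value outside its range is refused whole. "fingers" is the closure, from -1 (fully open) to 1 (shut), so that 0 is half open, set as the call begins (left out, the last holds). The fingers move at their own pace and stop on an object; "force" is the grip in N (left out, the last holds). Time passes only in rows, so rows that repeat a pose let the fingers close. It gives the time, the measured TCP pose, the force, the opening and the grip force at its end, in the units of the state.
- env.state(): the state, without advancing time (a new reading comes with each control period).
- cams.grab_frame(name): name is "scene" or "top" or "wrist"; returns a dict with "color" (480x640x3 uint8, blue, green, red), "fx", "fy", "cx", "cy" (pixels), "extrinsics" (4x4, takes a point from camera to world coordinates); the wrist camera has in their place "tool_from_camera" (4x4, takes a point from camera to tool coordinates, whose origin is the TCP and whose axes are the flange's). Camera axes: x right, y down, z forward; pixel columns grow to the right and rows downward; lengths in mm; the calibration is good to about 2 mm. A picture is of the moment at which its call begins: read the wrist's pose just before it. There is no depth.
- env.job_done(): hands the job in; it is judged then, once.
The state is a dict: "time_s": time; "qpos": joint angles; "qvel": joint speeds; "effort": joint torques, N m; "ee_pos": TCP position; "ee_rot": TCP orientation; "force": force on the tool from outside, world axes, zero at the start; "torque": the same for the moment, N m; "gripper_width": finger opening in mm; "gripper_force": force on a finger pad.
Only numpy, scipy, OpenCV 4.12 (cv2) and the standard library are available. Lean on these libraries where they do the work, as an engineer would, in place of code of your own. Each camera call takes 0.05 s, during which the arm holds its last target. There are 200 camera calls.

## Working session

There is one attempt and no reset: what is moved stays moved. The work goes in short steps, Python scripts to look and compute and a tool call to move; the robot and the scene stay as the last step left them, time stands still between calls to the robot, and variables do not carry over. Pictures are saved under pics/ and viewed, at most 10 in all, crops included, and the job is handed in when it is done.

Besides the shell and the picture viewer there is one more tool, called as name(argument=value, ...), one argument or row to a line, values as JSON. step_arm: Moves the arm, as the interface text tells. Its arguments: {"type":"object","properties":{"linear":{"type":"array"},"turn":{"type":"array"},"fingers":{"type":"number"},"force":{"type":"number"}},"required":["linear","turn"]}

```bash
ls; mkdir -p pics
cat > h.py <<'E'
import numpy as np, cv2
from scipy.spatial.transform import Rotation as R
from workcell import env, cams
def ray(f,uv,T=None):
    T=np.array(f["extrinsics"]) if T is None else T
    d=T[:3,:3]@np.array([(uv[0]-f["cx"])/f["fx"],(uv[1]-f["cy"])/f["fy"],1.])
    return T[:3,3],d/np.linalg.norm(d)
def tri(rays):
    A=sum(np.eye(3)-np.outer(d,d) for o,d in rays); b=sum((np.eye(3)-np.outer(d,d))@o for o,d in rays)
    return np.linalg.solve(A,b)
def atz(r,z): o,d=r; return o+d*(z-o[2])/d[2]
def wristT(f,s=None):
    s=s or env.state(); T=np.eye(4); T[:3,:3]=R.from_euler('xyz',s["ee_rot"],degrees=True).as_matrix(); T[:3,3]=s["ee_pos"]
    return T@np.array(f["tool_from_camera"])
E
python3 - <<'E'
from h import *
s=env.state(); print({k:np.round(s[k],2) for k in s})
for n in("scene","top"):
    f=cams.grab_frame(n); cv2.imwrite(f"pics/{n}0.png",f["color"]); print(n,f["fx"],np.round(f["extrinsics"],2).tolist())
E
```

```text
pics
{'time_s': np.float64(0.0), 'qpos': array([74.83, 18.35, 89.71, -0.  , 72.04, -1.15]), 'qvel': array([-0.02, -0.  ,  0.1 ,  0.04,  0.13,  0.05]), 'effort': array([  0.  , -41.25, -23.2 ,   0.07,   0.05,  -0.  ]), 'ee_pos': array([139.23, 557.4 , 224.13]), 'ee_rot': array([-179.9 ,   -0.  ,  165.98]), 'force': array([-0.79,  0.51, -0.18]), 'torque': array([ 0.04,  0.02, -0.04]), 'gripper_force': np.float64(0.0), 'gripper_width': np.float64(91.26)}
scene 584.6127437077419 [[0.73, -0.5, 0.47, -244.85], [-0.68, -0.52, 0.51, -819.98], [-0.01, -0.69, -0.72, 1175.87], [0.0, 0.0, 0.0, 1.0]]
top 455.88678182473467 [[-0.01, -0.99, 0.11, 341.72], [-1.0, 0.01, -0.0, -50.01], [0.0, -0.11, -0.99, 1051.98], [0.0, 0.0, 0.0, 1.0]]
```

```bash
sleep 1
```

```text
(no output)
```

View pics/scene0.png

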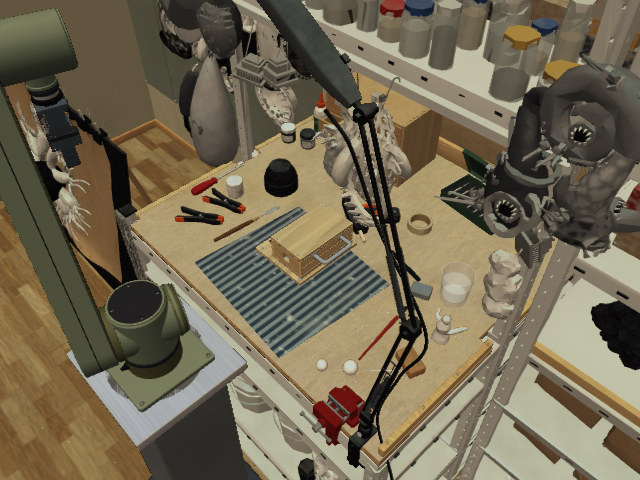

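View pics/top0.png

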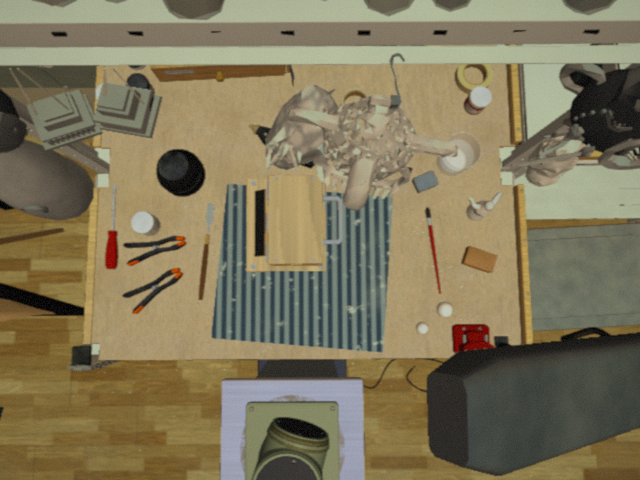

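Run:
```python
import cv2,numpy as np
a=cv2.imread("pics/scene0.png")[195:295,240:370]; b=cv2.imread("pics/top0.png")[165:285,230:360]
a=cv2.resize(a,None,fx=6,fy=6,interpolation=cv2.INTER_CUBIC)[:, :]
b=cv2.resize(b,None,fx=5,fy=5,interpolation=cv2.INTER_CUBIC)
cv2.imwrite("pics/a.png",a);cv2.imwrite("pics/b.png",b)
```

```text
(no output)
```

View pics/a.png

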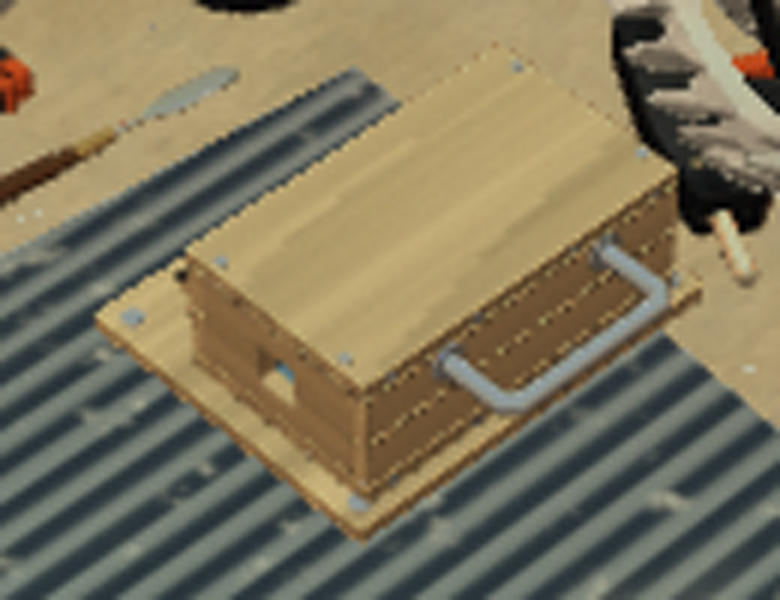

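View pics/b.png

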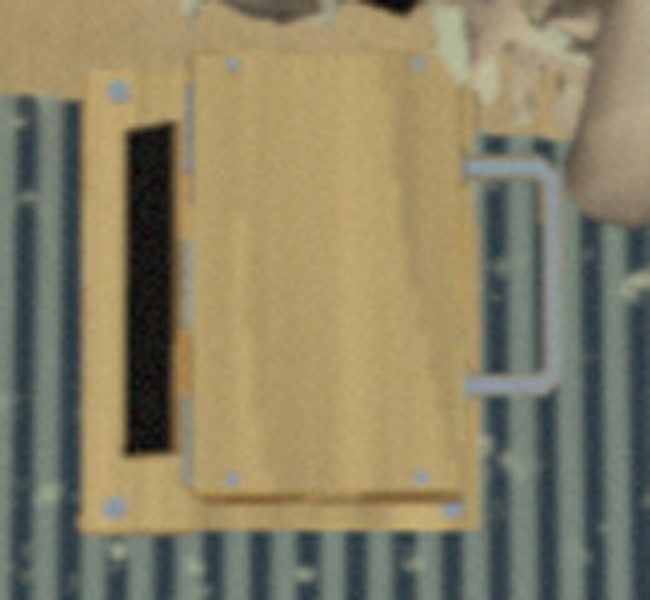

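Run:
```python
from h import *
S=cams.grab_frame("scene");T=cams.grab_frame("top")
for n,a,b in[("hN",(325,261.7),(340,242)),("hF",(350,244.5),(340,198.4)),("cNL",(271.2,236.7),(269,263)),("cNR",(300.3,259.7),(322.4,263)),("cFR",(352.8,223.7),(323,176)),("cFL",(322.8,202.5),(268,175.4))]:
    r=[ray(S,a),ray(T,b)];p=tri(r);print(n,p.round(1),[round(float(np.linalg.norm(np.cross(p-o,d))),1) for o,d in r])
E=np.linalg.inv(np.array(S["extrinsics"]))
for name,uv in[("tip",(355,205)),("leftlow",(275,160))]:
  for z in(50,200,300,400,500,600):
    p=atz(ray(T,uv),z);c=E[:3,:3]@p+E[:3,3];print(name,z,p.round(),(S["fx"]*c[:2]/c[2]+[S["cx"],S["cy"]]).round())
```

```text
hN [ 454.6 -107.3   70.2] [1.4, 1.4]
hF [ 549.7 -107.3   65.4] [1.0, 1.0]
cNL [408.1  46.   81.9] [0.2, 0.2]
cNR [407.4 -67.8  82.7] [0.3, 0.3]
cFR [596.2 -70.4  84.1] [0.1, 0.1]
cFL [599.6  49.2  80.3] [0.4, 0.4]
tip 50 [ 539. -142.   50.] [357. 258.]
tip 200 [ 509. -128.  200.] [347. 219.]
tip 300 [ 490. -119.  300.] [340. 189.]
tip 400 [ 470. -110.  400.] [331. 156.]
tip 500 [ 450. -101.  500.] [322. 118.]
tip 600 [431. -92. 600.] [311.  76.]
leftlow 50 [643.  37.  50.] [337. 205.]
leftlow 200 [598.  24. 200.] [329. 174.]
leftlow 300 [568.  15. 300.] [323. 149.]
leftlow 400 [538.   7. 400.] [317. 121.]
leftlow 500 [508.  -2. 500.] [309.  89.]
leftlow 600 [478. -11. 600.] [300.  52.]
```

Run:
```python
import cv2,numpy as np
a=cv2.imread("pics/scene0.png")[60:260,300:430]; b=cv2.imread("pics/top0.png")[70:220,255:425]
a=cv2.resize(a,None,fx=3,fy=3,interpolation=cv2.INTER_CUBIC)
b=cv2.resize(b,(400,353),interpolation=cv2.INTER_CUBIC)
c=np.zeros((600,800,3),np.uint8);c[:,:390]=a;c[:353,400:]=b
cv2.imwrite("pics/c.png",c)
```

```text
(no output)
```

View pics/c.png

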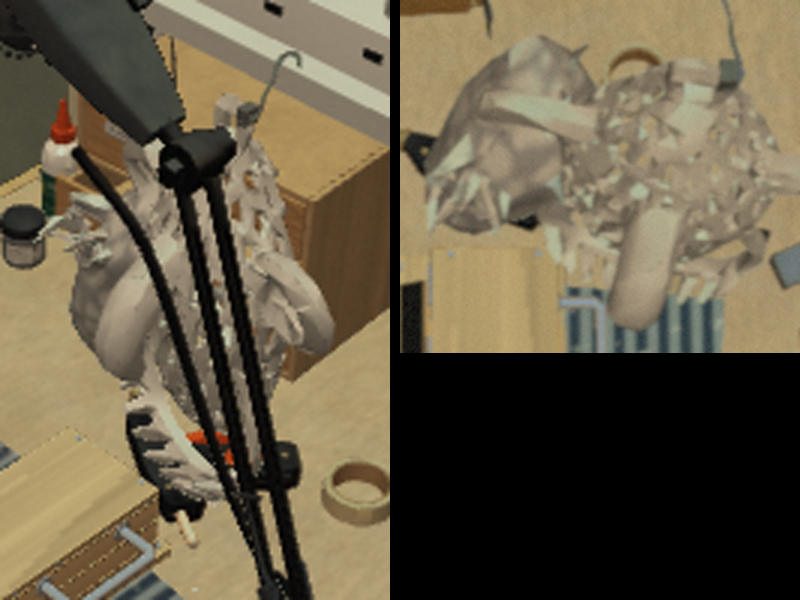

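Run:
```python
from h import *
S=cams.grab_frame("scene");T=cams.grab_frame("top")
for n,a,b in[("tusk",(340,185),(356,206)),("tusk2",(347,190),(356,206)),("blk",(382.3,98.3),(395,100.6)),("rtube",(408,176),(455,152)),("jaw",(370,225),(382.5,195)),("jaw2",(343,195),(415,178)),("jaw3",(352,222),(382,195)),("sphL",(325,157),(266,162)),("sphSpike",(315,140),(266,162))]:
    r=[ray(S,a),ray(T,b)];p=tri(r);print(n,p.round(1),[round(float(np.linalg.norm(np.cross(p-o,d))),1) for o,d in r])
```

```text
tusk [ 486.6 -120.5  314.3] [1.9, 1.9]
tusk2 [ 495.4 -126.1  295.6] [8.2, 8.2]
blk [ 577.1 -150.3  513.4] [0.9, 0.9]
rtube [ 550.  -260.7  388.8] [2.0, 2.0]
jaw [ 529.5 -181.9  202. ] [2.1, 2.1]
jaw2 [ 484.5 -187.1  350.3] [41.7, 41.7]
jaw3 [ 508.5 -166.8  223.6] [16.9, 16.9]
sphL [582.2  31.7 256.4] [5.9, 5.9]
sphSpike [555.   28.5 326.5] [1.7, 1.7]
```

Run:
```python
from h import *
S=cams.grab_frame("scene")
E=np.linalg.inv(np.array(S["extrinsics"]))
def pr(p):
    c=E[:3,:3]@np.array(p,float)+E[:3,3];return (S["fx"]*c[:2]/c[2]+[S["cx"],S["cy"]]).round()
s=env.state();p=s["ee_pos"]
for h in(-11,0,68,150,200,250,300,350): print(h,pr(p+np.array([0,0,h])),pr(p+np.array([50,0,h])),pr(p+np.array([0,-50,h])))
f=cams.grab_frame("wrist");print(np.round(f["tool_from_camera"],3).tolist(),f["fx"])
a=cv2.resize(cv2.imread("pics/scene0.png")[0:190,0:200],None,fx=3,fy=3,interpolation=cv2.INTER_CUBIC);cv2.imwrite("pics/d.png",a)
```

```text
-11 [ 69. 154.] [ 86. 146.] [ 78. 163.]
0 [ 68. 151.] [ 85. 143.] [ 77. 159.]
68 [ 60. 130.] [ 77. 122.] [ 69. 138.]
150 [ 49. 103.] [68. 95.] [ 59. 111.]
200 [42. 85.] [61. 77.] [52. 93.]
250 [35. 66.] [55. 59.] [45. 74.]
300 [28. 46.] [48. 39.] [37. 54.]
350 [20. 26.] [41. 19.] [29. 33.]
[[-0.0, -0.972, -0.235, 65.056], [1.0, 0.0, -0.001, 0.22], [0.001, -0.235, 0.972, -159.208], [0.0, 0.0, 0.0, 1.0]] 330.54207282161644
```

View pics/d.png

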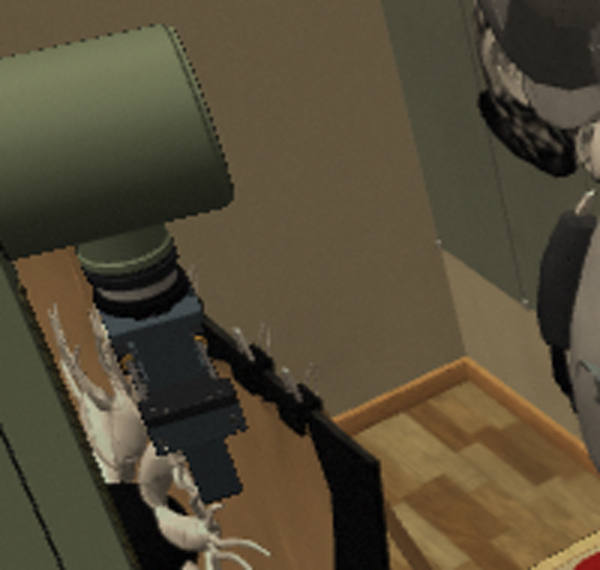

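step_arm(
  linear=[
    [-0.4627,-0.8807,-0.35],
    [-0.4627,-0.8807,-0.35],
    [-0.4627,-0.8807,-0.35],
    [-0.4627,-0.8807,-0.35],
    [-0.4627,-0.8807,-0.35],
    [-0.4627,-0.8807,-0.35],
    [-0.4627,-0.8807,-0.35],
    [-0.4627,-0.8807,-0.35],
    [-0.4627,-0.8807,-0.35],
  ],
  turn=[-0.039,-0.039,-0.039,-0.039,-0.039,-0.039,-0.039,-0.039,-0.039],
  fingers=0.2,
)

```text
time_s: 1.52
ee_pos: [209.7, 268.7, 329.2]
ee_rot: [-179.9, -0.1, -179.9]
force: [1.1, 0.2, 0.5]
gripper_width: 36.4
gripper_force: 0.0
```

step_arm(
  linear=[
    [-0.4333,-0.8933,0],
    [-0.4333,-0.8933,0],
    [-0.4333,-0.8933,0],
    [-0.4333,-0.8933,0],
    [-0.4333,-0.8933,0],
    [-0.4333,-0.8933,0],
    [-0.4333,-0.8933,0],
    [-0.4333,-0.8933,0],
  ],
  turn=[0,0,0,0,0,0,0,0],
)

```text
time_s: 2.52
ee_pos: [339.7, 1.2, 329.8]
ee_rot: [180.0, -0.0, -179.8]
force: [-0.3, 0.4, 0.7]
gripper_width: 36.6
gripper_force: 0.0
```

step_arm(
  linear=[
    [-0.2,-0.38,0.1],
    [-0.2,-0.38,0.1],
    [-0.2,-0.38,0.1],
    [-0.2,-0.38,0.1],
    [-0.2,-0.38,0.1],
  ],
  turn=[0,0,0,0,0],
)

```text
time_s: 3.15
ee_pos: [399.7, -112.5, 300.5]
ee_rot: [180.0, 0.0, -179.9]
force: [-0.0, 0.5, 0.6]
gripper_width: 36.7
gripper_force: 0.0
```

step_arm(
  linear=[
    [-0.05,0,0],
    [-0.08,0,0],
    [-0.1,0,0],
    [-0.11,0,0],
    [-0.12,0,0],
    [-0.13,0,0],
    [-0.14,0,0],
    [-0.15,0,0],
    [-0.16,0,0],
    [-0.17,0,0],
  ],
  turn=[0,0,0,0,0,0,0,0,0,0],
)

```text
time_s: 4.4
ee_pos: [451.3, -114.0, 299.9]
ee_rot: [180.0, -0.0, -180.0]
force: [0.3, 0.5, 0.6]
gripper_width: 36.5
gripper_force: 0.0
```

step_arm(
  linear=[
    [-0.01,0,0],
    [-0.02,0,0],
    [-0.03,0,0],
    [-0.04,0,0],
    [-0.05,0,0],
    [-0.06,0,0],
    [-0.07,0,0],
    [-0.08,0,0],
    [-0.09,0,0],
    [-0.1,0,0],
  ],
  turn=[0,0,0,0,0,0,0,0,0,0],
)

```text
time_s: 5.65
ee_pos: [481.3, -114.0, 299.9]
ee_rot: [180.0, 0.0, -180.0]
force: [0.5, 0.0, 0.3]
gripper_width: 36.6
gripper_force: 0.0
```

Run:
```python
from h import *
for n in("scene","wrist"):
    f=cams.grab_frame(n); cv2.imwrite(f"pics/{n}1.png",f["color"])
a=cv2.imread("pics/scene1.png")[40:280,190:430];a=cv2.resize(a,(450,450));b=cv2.resize(cv2.imread("pics/wrist1.png"),(350,262))
c=np.zeros((450,800,3),np.uint8);c[:,:450]=a;c[:262,450:]=b;cv2.imwrite("pics/e.png",c)
```

```text
(no output)
```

View pics/e.png

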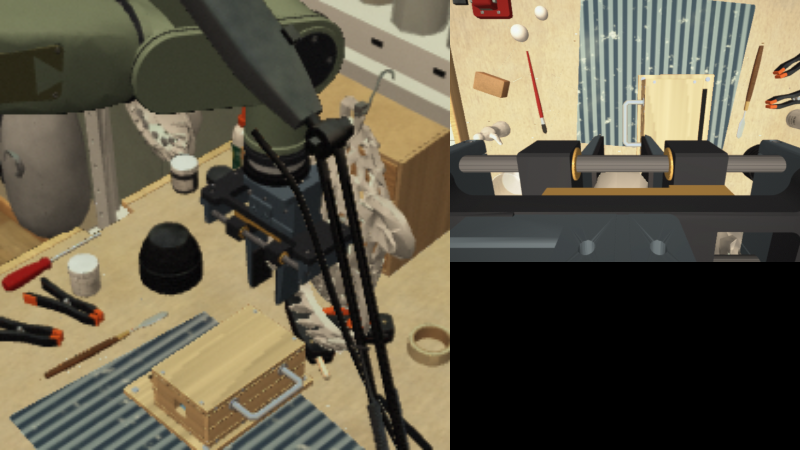

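step_arm(
  linear=[
    [-0.0467,0.02,0.3],
    [-0.0467,0.02,0.6833],
    [-0.0467,0.02,0.6833],
    [-0.0467,0.02,0.6833],
    [-0.0467,0.02,0.6833],
    [-0.0467,0.02,0.6833],
    [-0.0467,0.02,0.72],
    [-0.0467,0.02,0.75],
    [-0.0467,0.02,0.7833],
    [-0.0467,0.02,0.7833],
  ],
  turn=[0,0,0,0,0,0,0,0,0,0],
)

```text
time_s: 7.0
ee_pos: [494.3, -107.8, 64.0]
ee_rot: [180.0, -0.1, -180.0]
force: [-0.7, -0.4, -0.0]
gripper_width: 36.4
gripper_force: 0.0
```

step_arm(
  linear=[
    [0,0,0],
    [0,0,0],
    [0,0,0],
    [0,0,0],
  ],
  turn=[0,0,0,0],
  fingers=1,
  force=20,
)

```text
time_s: 7.5
ee_pos: [495.3, -108.4, 65.2]
ee_rot: [-180.0, 0.0, -180.0]
force: [-0.0, -2.4, 0.2]
gripper_width: 9.4
gripper_force: 20.0
```

Run:
```python
import numpy as np, json
th=np.concatenate([[.02,.05,.09],np.linspace(.14,2.1,39),np.linspace(2.13,2.255,6)])
f=np.arctan2(19,-160)-np.r_[0,th]
p=161.1*np.c_[np.cos(f),np.sin(f)]
for a,b in((0,16),(16,32),(32,48)):
    print(th[b-1],(p[b]+[52,50]).round(1), json.dumps([[0,round(y/300,3),round(-z/300,3)] for y,z in p[a+1:b+1]-p[a]]))
```

```text
0.7589473684210526 [-51.  173.9] [[0, 0.001, -0.011], [0, 0.004, -0.027], [0, 0.008, -0.048], [0, 0.014, -0.074], [0, 0.022, -0.1], [0, 0.031, -0.127], [0, 0.041, -0.152], [0, 0.053, -0.177], [0, 0.066, -0.202], [0, 0.08, -0.225], [0, 0.096, -0.248], [0, 0.113, -0.27], [0, 0.13, -0.292], [0, 0.149, -0.312], [0, 0.169, -0.331], [0, 0.19, -0.35]]
1.5842105263157893 [ 73.1 209.7] [[0, 0.022, -0.017], [0, 0.044, -0.033], [0, 0.068, -0.048], [0, 0.092, -0.062], [0, 0.117, -0.074], [0, 0.142, -0.085], [0, 0.168, -0.095], [0, 0.194, -0.103], [0, 0.221, -0.11], [0, 0.248, -0.116], [0, 0.276, -0.12], [0, 0.303, -0.123], [0, 0.331, -0.124], [0, 0.359, -0.124], [0, 0.386, -0.122], [0, 0.414, -0.119]]
2.255 [167.8 162. ] [[0, 0.027, 0.004], [0, 0.054, 0.01], [0, 0.081, 0.017], [0, 0.108, 0.026], [0, 0.133, 0.036], [0, 0.159, 0.047], [0, 0.184, 0.059], [0, 0.208, 0.073], [0, 0.231, 0.088], [0, 0.253, 0.104], [0, 0.266, 0.114], [0, 0.276, 0.122], [0, 0.287, 0.131], [0, 0.297, 0.14], [0, 0.306, 0.15], [0, 0.316, 0.159]]
```

step_arm(
  linear=[
    [0,0.001,-0.011],
    [0,0.004,-0.027],
    [0,0.008,-0.048],
    [0,0.014,-0.074],
    [0,0.022,-0.1],
    [0,0.031,-0.127],
    [0,0.041,-0.152],
    [0,0.053,-0.177],
    [0,0.066,-0.202],
    [0,0.08,-0.225],
    [0,0.096,-0.248],
    [0,0.113,-0.27],
    [0,0.13,-0.292],
    [0,0.149,-0.312],
    [0,0.169,-0.331],
    [0,0.19,-0.35],
  ],
  turn=[0,0,0,0,0,0,0,0,0,0,0,0,0,0,0,0],
  force=30,
)

```text
time_s: 9.5
ee_pos: [495.2, -52.9, 172.1]
ee_rot: [-179.7, 0.1, -179.9]
force: [-1.0, -9.1, 6.4]
gripper_width: 9.2
gripper_force: 30.0
```

step_arm(
  linear=[
    [0,0.022,-0.017],
    [0,0.044,-0.033],
    [0,0.068,-0.048],
    [0,0.092,-0.062],
    [0,0.117,-0.074],
    [0,0.142,-0.085],
    [0,0.168,-0.095],
    [0,0.194,-0.103],
    [0,0.221,-0.11],
    [0,0.248,-0.116],
    [0,0.276,-0.12],
    [0,0.303,-0.123],
    [0,0.331,-0.124],
    [0,0.359,-0.124],
    [0,0.386,-0.122],
    [0,0.414,-0.119],
  ],
  turn=[0,0,0,0,0,0,0,0,0,0,0,0,0,0,0,0],
)

```text
time_s: 11.5
ee_pos: [495.0, 73.9, 205.3]
ee_rot: [180.0, -0.0, -180.0]
force: [1.6, -1.4, 1.4]
gripper_width: 9.3
gripper_force: 30.0
```

step_arm(
  linear=[
    [0,0.027,0.004],
    [0,0.054,0.01],
    [0,0.081,0.017],
    [0,0.108,0.026],
    [0,0.133,0.036],
    [0,0.159,0.047],
    [0,0.184,0.059],
    [0,0.208,0.073],
    [0,0.231,0.088],
    [0,0.253,0.104],
    [0,0.266,0.114],
    [0,0.276,0.122],
    [0,0.287,0.131],
    [0,0.297,0.14],
    [0,0.306,0.15],
    [0,0.316,0.159],
    [0,0.316,0.159],
  ],
  turn=[0,0,0,0,0,0,0,0,0,0,0,0,0,0,0,0,0],
)

```text
time_s: 13.62
ee_pos: [495.0, 166.9, 158.8]
ee_rot: [-179.9, 0.0, -179.9]
force: [1.2, -5.4, 5.6]
gripper_width: 9.4
gripper_force: 30.0
```

step_arm(
  linear=[
    [0,0,0],
    [0,0,0],
    [0,0,0],
    [0,0,-0.03],
    [0,0,-0.15],
    [0,0,-0.35],
    [0,0,-0.35],
  ],
  turn=[0,0,0,0,0,0,0],
  fingers=0.2,
)

```text
time_s: 14.5
ee_pos: [497.6, 168.9, 268.5]
ee_rot: [179.8, 0.6, -180.0]
force: [0.1, 0.6, -0.4]
gripper_width: 36.5
gripper_force: 0.0
```

step_arm(
  linear=[
    [0.3833,-0.5933,0],
    [0.3833,-0.5933,0],
    [0.3833,-0.5933,0],
    [0.3833,-0.5933,0],
    [0.3833,-0.5933,0],
    [0.3833,-0.5933,0],
    [0.3833,-0.5933,0],
  ],
  turn=[0,0,0,0,0,0,0],
  fingers=-1,
)

```text
time_s: 15.38
ee_pos: [380.7, -9.3, 262.7]
ee_rot: [180.0, -0.0, -179.9]
force: [0.5, 0.1, 0.5]
gripper_width: 91.3
gripper_force: 0.0
```

Run:
```python
from h import *
import pickle
s=env.state();f=cams.grab_frame("wrist");pickle.dump((s,f),open("w2.pkl","wb"))
t=cams.grab_frame("top");c=cams.grab_frame("scene");pickle.dump((t,c),open("t2.pkl","wb"))
cv2.imwrite("pics/w2.png",f["color"]);print(s["ee_pos"],s["ee_rot"])
o=np.zeros((600,800,3),np.uint8)
o[:360,:480]=cv2.resize(f["color"],(480,360))
o[:360,480:]=cv2.resize(t["color"][165:285,230:337],(320,360),interpolation=cv2.INTER_CUBIC)
o[360:,:320]=cv2.resize(c["color"][190:280,240:360],(320,240),interpolation=cv2.INTER_CUBIC)
cv2.imwrite("pics/f.png",o)
```

```text
[380.68939216  -9.27534321 262.74316163] [ 1.79977983e+02 -1.87649227e-02 -1.79904540e+02]
```

View pics/f.png

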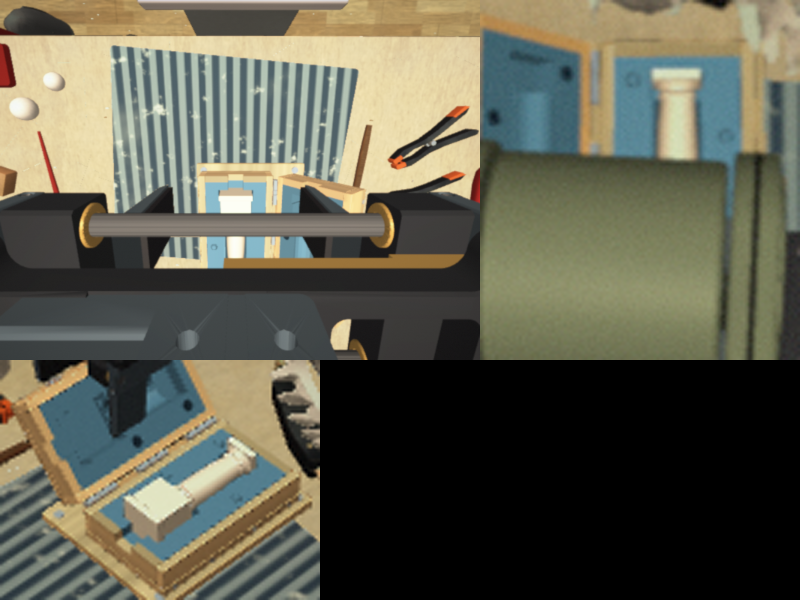

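Run:
```python
from h import *
import pickle
s,f=pickle.load(open("w2.pkl","rb"));t,c=pickle.load(open("t2.pkl","rb"))
for uv in[(286.5,241.75),(297,234.25),(312.4,238.75),(301.1,247.75)]: print("scene74",atz(ray(c,uv),74).round(1))
for uv in[(295.7,187.7),(296,211.7)]: print("top",atz(ray(t,uv),66).round(1))
W=wristT(f,s)
for uv in[(292,253),(337,253)]: print("wrist75",atz(ray(f,uv,W),75).round(1))
r=[ray(c,(286.5,241.75)),ray(f,(337,253),W)];print(tri(r).round(1))
r=[ray(c,(301.1,247.75)),ray(f,(292,253),W)];print(tri(r).round(1))
```

```text
scene74 [429.8  10.1  74. ]
scene74 [468.3  11.5  74. ]
scene74 [486.3 -29.1  74. ]
scene74 [442.7 -32.5  74. ]
top [575.  -10.4  66. ]
top [521.3 -11.   66. ]
wrist75 [421.1 -34.9  75. ]
wrist75 [421.   14.4  75. ]
[426.4  12.9  71.6]
[427.4 -37.7  83.2]
```

step_arm(
  linear=[
    [-0.15,0,0],
    [-0.26,0,0.15],
    [-0.26,0,0.3],
    [-0.26,0,0.45],
    [-0.26,0,0.55],
    [-0.26,0,0.6],
    [-0.26,0,0.63],
    [-0.26,0,0.65],
    [-0.26,0,0.66],
    [-0.26,0,0.66],
  ],
  turn=[0,0,0,0,0,0,0,0,0,0],
  fingers=-0.54,
)

```text
time_s: 16.77
ee_pos: [458.3, -10.0, 65.2]
ee_rot: [180.0, 0.0, -180.0]
force: [-0.1, -0.4, 0.5]
gripper_width: 70.2
gripper_force: 0.0
```

step_arm(
  linear=[
    [0,0,0],
    [0,0,0],
    [0,0,0],
    [0,0,0],
    [0,0,0],
  ],
  turn=[0,0,0,0,0],
  fingers=1,
  force=15,
)

```text
time_s: 17.4
ee_pos: [458.2, -10.1, 65.2]
ee_rot: [-180.0, 0.0, -180.0]
force: [-0.9, 0.3, 2.2]
gripper_width: 46.1
gripper_force: 15.0
```

step_arm(
  linear=[
    [0,0,0],
    [0,0,-0.01],
    [0,0,-0.025],
    [0,0,-0.04],
    [0,0,-0.06],
    [0,0,-0.08],
    [0,0,-0.1],
    [0,0,-0.12],
    [0,0,-0.14],
    [0,0,-0.16],
    [0,0,-0.18],
    [0,0,-0.2],
    [0,0,-0.2],
    [0,0,-0.2],
  ],
  turn=[0,0,0,0,0,0,0,0,0,0,0,0,0,0],
  force=50,
)

```text
time_s: 19.15
ee_pos: [457.9, -10.0, 124.8]
ee_rot: [180.0, -0.0, -180.0]
force: [0.4, 0.6, -1.0]
gripper_width: 45.4
gripper_force: 50.0
```

Run:
```python
from h import *
import pickle
t=cams.grab_frame("top");c=cams.grab_frame("scene");pickle.dump((t,c),open("t3.pkl","wb"))
o=np.zeros((600,800,3),np.uint8)
o[:,:]=cv2.resize(c["color"][160:280,210:370],(800,600),interpolation=cv2.INTER_CUBIC)
cv2.imwrite("pics/g.png",o)
```

```text
(no output)
```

View pics/g.png

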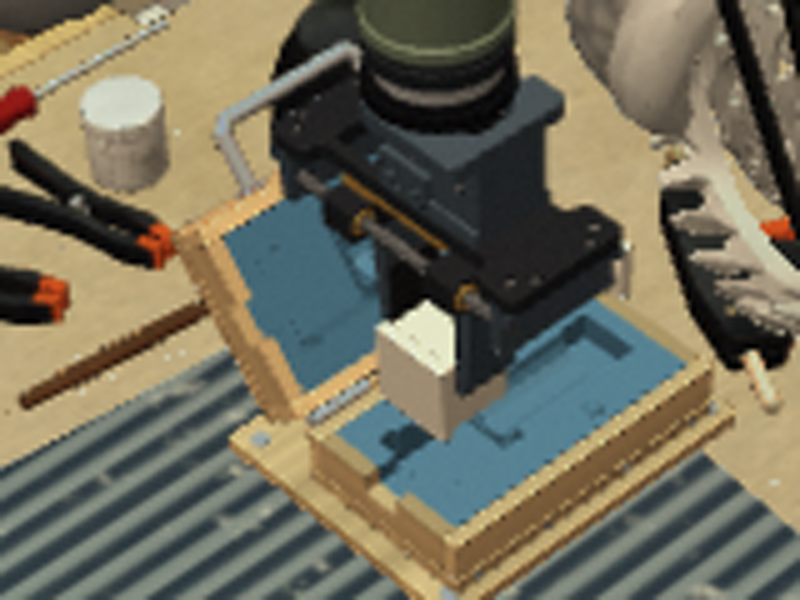

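Run:
```python
from h import *
import pickle
t,c=pickle.load(open("t3.pkl","rb"));r=ray(c,(246,207))
print("scene corner at z143",atz(r,143.3).round(1))
for x in(400,406,412):
  o,d=r; print(x,(o+d*(x-o[0])/d[0]).round(1))
a=cv2.imread("pics/top0.png")
```

```text
scene corner at z143 [394.9 125.9 143.3]
400 [400.  133.3 135.1]
406 [406.  142.2 125.4]
412 [412.  151.1 115.8]
```

step_arm(
  linear=[
    [0,0,-0.15],
    [0,0,-0.35],
    [0.15,0,-0.35],
    [0.3,0.1,-0.35],
    [0.39,0.25,-0.35],
    [0.39,0.4583,-0.35],
    [0.39,0.4583,-0.35],
    [0.39,0.4583,-0.35],
    [0.39,0.4583,-0.35],
  ],
  turn=[0,0,0,0,0,0,0,0,0],
)

```text
time_s: 20.38
ee_pos: [341.1, 126.3, 229.7]
ee_rot: [-180.0, -0.0, 179.9]
force: [0.3, -0.9, -3.6]
gripper_width: 45.7
gripper_force: 50.0
```

Run:
```python
from h import *
import pickle
t,c=pickle.load(open("t3.pkl","rb"))
E=np.linalg.inv(np.array(c["extrinsics"]))
def pr(p):
    q=E[:3,:3]@np.array(p,float)+E[:3,3];q=c["fx"]*q[:2]/q[2]+[c["cx"],c["cy"]];return ((q-[210,160])*5).round()
for n,p in dict(t0=(406,127.5,143.3),t38=(406,157,119.5),t0f=(598,127.5,143.3),h0=(406,52,50),h38=(406,81.5,26),barN=(454.6,168,162),barF=(549,168,162)).items(): print(n,pr(p))
# current picture: column crop for level check, and cover
f=cams.grab_frame("scene");cv2.imwrite("pics/s4.png",f["color"])
```

```text
t0 [194. 224.]
t38 [164. 230.]
t0f [463.  61.]
h0 [299. 422.]
h38 [267. 424.]
barN [214. 118.]
barF [347.  41.]
```

step_arm(
  linear=[
    [0,0,0.05],
    [0,0,0.1],
    [0,0,0.14],
    [0,0,0.165],
    [0,0,0.18],
    [0,0,0.19],
    [0,0,0.2],
    [0,0,0.21],
    [0,0,0.22],
    [0,0,0.23],
  ],
  turn=[0,0,0,0,0,0,0,0,0,0],
  force=20,
)

```text
time_s: 21.68
ee_pos: [340.3, 127.6, 160.8]
ee_rot: [180.0, -0.1, -180.0]
force: [-4.8, 0.2, 5.0]
gripper_width: 45.8
gripper_force: 20.0
```

step_arm(
  linear=[
    [0,0,0.01],
    [0,0,0.02],
    [0,0,0.03],
    [0,0,0.04],
    [0,0,0.05],
    [0,0,0.06],
    [0,0,0.07],
  ],
  turn=[0,0,0,0,0,0,0],
)

```text
time_s: 22.55
ee_pos: [340.1, 127.6, 139.5]
ee_rot: [180.0, -0.1, -180.0]
force: [-4.6, -0.7, 3.3]
gripper_width: 45.9
gripper_force: 20.0
```

Run:
```python
from h import *
c=cams.grab_frame("scene");w=cams.grab_frame("wrist")
cv2.imwrite("pics/s5.png",c["color"])
o=np.zeros((600,800,3),np.uint8)
o[:,:450]=cv2.resize(c["color"][130:290,180:300],(450,600),interpolation=cv2.INTER_CUBIC)
o[:262,450:]=cv2.resize(w["color"],(350,262))
t=cams.grab_frame("top")["color"];o[262:,450:]=cv2.resize(t[160:320,200:365],(350,338))
cv2.imwrite("pics/i.png",o)
```

step_arm(
  linear=[
    [0,0,0.01],
    [0,0,0.02],
    [0,0,0.03],
    [0,0,0.04],
    [0,0,0.05],
    [0,0,0.06],
    [0,0,0.06],
  ],
  turn=[0,0,0,0,0,0,0],
)

```text
time_s: 23.58
ee_pos: [340.9, 127.5, 121.6]
ee_rot: [180.0, -0.0, -180.0]
force: [-1.5, 0.9, 0.4]
gripper_width: 45.7
gripper_force: 20.0
```

Run:
```python
from h import *
c=cams.grab_frame("scene");w=cams.grab_frame("wrist")
o=np.zeros((600,800,3),np.uint8)
o[:,:450]=cv2.resize(c["color"][130:290,180:300],(450,600),interpolation=cv2.INTER_CUBIC)
o[:262,450:]=cv2.resize(w["color"],(350,262))
t=cams.grab_frame("top")["color"];o[262:,450:]=cv2.resize(t[160:320,200:365],(350,338))
cv2.imwrite("pics/i.png",o)
```

```text
(no output)
```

View pics/i.png

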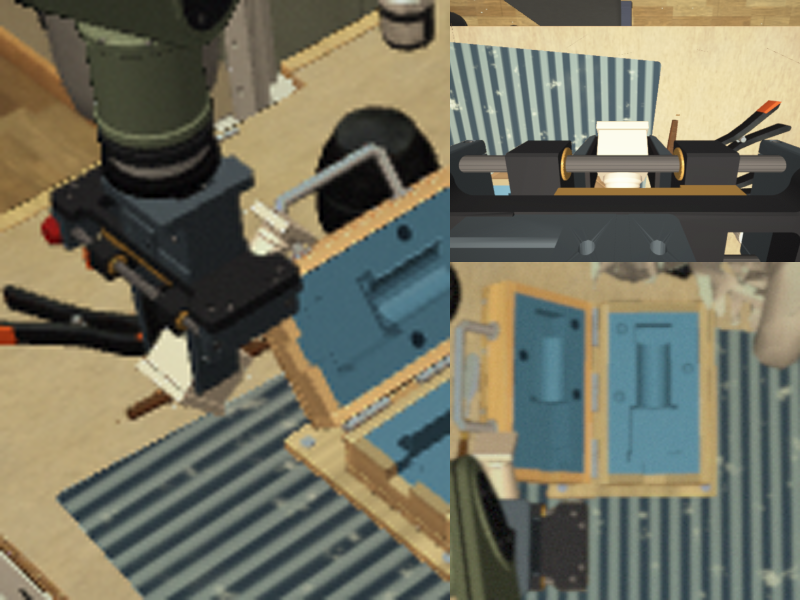

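Run:
```python
from h import *
c=cams.grab_frame("scene")
def aty(uv,y):
    o,d=ray(c,(180+uv[0]/3.75,130+uv[1]/3.75));return (o+d*(y-o[1])/d[1]).round(1)
print("head TL",aty((255,205),145.5),"head low",aty((253,232),145.5),"headTR-ish",aty((305,240),109.5))
print("plinth",aty((165,335),152.5),aty((143,368),152.5),aty((190,395),102.5),aty((222,412),102.5))
from itertools import product
E=np.linalg.inv(np.array(c["extrinsics"]))
for al in(35,40,45,50):
    a=np.radians(al);X=np.array([np.cos(a),0,np.sin(a)]);Z=np.array([-np.sin(a),0,np.cos(a)]);O=np.array([341,127.5,120.1])-13*Z-2*X*-1*-1
    q=[]
    for x,y,z in[(116,18,18),(116,-18,18),(116,18,-18),(-28,25,25),(-28,25,-25),(-28,-25,25),(-28,-25,-25),(-20,-23,-23)]:
        p=O+x*X+np.array([0,y,0])+z*Z;v=E[:3,:3]@p+E[:3,3];v=c["fx"]*v[:2]/v[2]+[c["cx"],c["cy"]];q.append(((v-[180,130])*3.75).round().astype(int).tolist())
    print(al,q)
```

```text
head TL [423.  145.5 190.9] head low [418.7 145.5 168.9] headTR-ish [436.3 109.5 173.4]
plinth [339.3 152.5 117.3] [317.4 152.5  99.9] [321.1 102.5 106.8] [344.9 102.5  73.2]
35 [[265, 201], [298, 225], [291, 220], [132, 360], [171, 382], [176, 397], [215, 418], [218, 407]]
40 [[257, 197], [290, 221], [286, 212], [133, 363], [176, 379], [177, 400], [220, 415], [222, 404]]
45 [[248, 193], [281, 218], [279, 205], [135, 365], [181, 376], [179, 402], [224, 412], [226, 400]]
50 [[238, 191], [272, 216], [272, 199], [137, 366], [185, 372], [180, 403], [229, 408], [230, 397]]
```

step_arm(
  linear=[
    [0,0,0],
    [0,0,0],
    [0,0,0],
    [0.01,0,-0.02],
    [0.03,0,-0.06],
    [0.05,0,-0.12],
    [0.05,0,-0.2],
    [0.05,0,-0.3],
    [0.05,0,-0.4],
    [0.05,0,-0.5],
    [0.05,0,-0.55],
    [0.05,0,-0.55],
  ],
  turn=[0,0,0,0,0,0,0,0,0,0,0,0],
  force=50,
)

```text
time_s: 25.28
ee_pos: [326.3, 127.6, 288.5]
ee_rot: [179.9, 0.2, -180.0]
force: [-0.2, -0.0, -1.3]
gripper_width: 45.7
gripper_force: 50.0
```

step_arm(
  linear=[
    [-0.03,-0.05,0],
    [-0.1,-0.15,0],
    [-0.2,-0.25,0],
    [-0.3,-0.35,0],
    [-0.35,-0.43,0],
    [-0.37,-0.455,0],
    [-0.38,-0.46,0],
    [-0.38,-0.46,0],
    [-0.38,-0.46,0],
    [-0.38,-0.46,0],
    [-0.38,-0.46,0],
    [-0.38,-0.46,0],
  ],
  turn=[0,0,0,0,0,0,0,0,0,0,0,0],
)

```text
time_s: 26.78
ee_pos: [440.0, -10.4, 287.0]
ee_rot: [180.0, 0.0, -180.0]
force: [0.3, 0.0, -2.0]
gripper_width: 45.8
gripper_force: 50.0
```

Run:
```python
from h import *
s=env.state();p=s["ee_pos"];print(p.round(1),s["force"].round(1),np.abs(s["qvel"]).max())
c=cams.grab_frame("scene");g=cams.grab_frame("top")["color"];cv2.imwrite("pics/s6.png",c["color"])
E=np.linalg.inv(np.array(c["extrinsics"]));h=cv2.cvtColor(c["color"],cv2.COLOR_BGR2HSV)
# predicted foot face outline for a few tilts; score against bright plaster pixels
m=((h[...,1]<70)&(h[...,2]>150)).astype(np.uint8)
def hull(al,boxes):
    a=np.radians(al);X=np.array([np.cos(a),0,np.sin(a)]);Z=np.array([-np.sin(a),0,np.cos(a)]);O=np.array([p[0],p[1],p[2]-1.5])-13*Z-2*X
    M=np.zeros(m.shape,np.uint8)
    for x0,x1,w in boxes:
        q=[]
        for x in(x0,x1):
            for y in(-w,w):
                for z in(-w,w):
                    v=E[:3,:3]@(O+x*X+np.array([0,y,0])+z*Z)+E[:3,3];q.append(c["fx"]*v[:2]/v[2]+[c["cx"],c["cy"]])
        cv2.fillConvexPoly(M,cv2.convexHull(np.array(q,np.float32)).astype(np.int32),1)
    return M
R_=hull(0,[(-60,150,90)])
for al in(0,20,25,30,35,40,45,50,55,60):
    M=hull(al,[(-28,20,24)]);N=hull(al,[(95,116,18)])
    print(al,"foot on",round((m&M).sum()/M.sum(),2),"head on",round((m&N).sum()/N.sum(),2))
t=[np.abs(g[165:285,230:245].astype(float)).mean()]
```

```text
[440.  -10.4 287. ] [ 0.3  0.  -2. ] 0.1913083375779931
0 foot on 0.34 head on 0.0
20 foot on 0.38 head on 0.06
25 foot on 0.38 head on 0.14
30 foot on 0.4 head on 0.2
35 foot on 0.41 head on 0.25
40 foot on 0.41 head on 0.27
45 foot on 0.41 head on 0.26
50 foot on 0.37 head on 0.25
55 foot on 0.37 head on 0.24
60 foot on 0.36 head on 0.22
```

```bash
python3 -c "
from workcell import env
print(env.job_done())"
```

```text
the job is handed in; nothing more can be done
None
```

I handed the job in at about 27 s with every step carried out: the cover is open on its rest, and the column is held at about 40–43° head-up above the open mould. `env.job_done()` gave no verdict. Because the arm could not tilt, I tipped the column by pressing it down on the open cover's near edge so that it turned in the grip.

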